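# Set the tube reader's filter wheel to its fourth place

## Task

On the white tube reader, turn the large filter wheel by its bar handle, clockwise seen from above, counting the clicks, until the tab on its rim stands at the fourth mark clockwise from the white arrowhead (the arrowhead is nought; the white marks round the wheel are one click apart, fifteen clicks to the turn). Let go and leave the wheel resting in that click, and do not turn the small dial on the light box beside it.

Things in the scene. Friction and masses are not known exactly. Their poses are not given: they have to be found in the camera images.
- filter_wheel (a joint): Angle (rad) of the reader's filter wheel: flat aluminium disc 136 mm across, 8 mm thick, with 15 small green glass filters, on a vertical axis. 0 = rim tab at the arrowhead; grows clockwise seen from above. A spring detent pulls it to the nearest multiple of 0.4189 (24 degrees, one click); turning takes up to 0.15 N m. Starts at click 1, 2 or 3; wanted is click 4 = 1.6755. Stops at -0.3 and 3.2.
- filter_wheel_grip (a point): Point on the wheel's axis in its black bar handle, 84 mm above the table, 14 mm below the bar's top, 22 mm above the disc. Bar 46 mm long, 14 wide; metal boss 40 mm across, 4 mm high round its foot. Turns with the wheel: x along the bar, away from the rim tab (14 mm wide, 14 mm out of the rim at -x), z up. Clear all round for 100 mm; past that, opposite the arrowhead, a back block 79 mm above the table.
- pointer (a point): Tip of the white arrowhead on the deck of the tube reader (fixed white box 270 x 200 mm, deck 50 mm above the table), 85 mm from the wheel's axis. Its x points to the wheel's axis, z up; it does not move. So the bar (x of filter_wheel_grip) lies along this x at wheel angle 0, and turned clockwise from it by the wheel's angle. Fourteen thin white marks, 24 degrees apart, continue round the deck.
- light_dial_end (a point): Look-alike to leave alone: one end of the bar handle, 19 mm off the axis and 84 mm above the table, of the small dial (90 mm across, six black holes of different sizes, stays where it is left) on the smaller white light box (180 x 170 x 60 mm, fixed).

How it is judged:
At the end, for the whole second after the job is handed in: The filter wheel rests, let go, within 10 degrees (0.175 rad) of its fourth click (1.6755 rad): the rim tab is at the fourth mark clockwise from the arrowhead (value of joint filter_wheel between 1.5 and 1.85 rad and velocity of joint filter_wheel between -0.1 and 0.1 rad/s); the robot touches nothing.
It fails at once if the small dial on the light box was turned (end of its handle shifted over 6 mm, about 18 degrees) (distance of light_dial_end from where it was at the start of the episode above 0.006 m).
It also fails if it takes over 29 s, if anything falls off the work surface, if the arm or the gripper's body presses on something with over 40 N, if the wrist force passes 120 N, or if a joint passes its speed limit or range.

## Robot

A 7-joint arm with a two-finger parallel gripper is mounted at the origin on the work surface. World frame = base frame: x ahead of the robot, y to its left, z up, the work surface at z = 0. Lengths are in m, angles in rad, forces in N, time in s.
With the tool pointing down it reaches from about 0.425 to 0.825 m from the base axis. Payload 3.6 kg.
Tool frame: the origin (TCP) lies at the very end of the fingers, on their centre line; the grasp point (between the pads) lies arm.pinch_z behind it (arm.pinch_z is the distance from the TCP to the grasp point, in m); z points along the fingers, y is the line along which they close (so a half turn about z gives the same grasp; the last joint's range is limited). The gripper opens to 85 mm and grips with 20 to 120 N. Pads are 22 mm wide; open, the fingers measure 114 mm over their backs; the gripper's body (76 mm by 85 mm) begins 54 mm behind the grasp point. The pads swing forward as they close: fully open they stand 13 mm farther back than shut.
Start: joints at [-1.131, 0.615, -0.013, 1.423, 0.008, 1.103, -0.04], TCP at [0.292, 0.581, 0.231] pointing down, gripper open.
Joint ranges: [-3.12, 3.12], [-0.3, 2.06], [-1.34, 1.32], [0.26, 2.42], [-1.36, 4.5], [0.01, 1.98], [-2.84, 2.84]. Speed limits (rad/s): [2.79, 2.79, 3.14, 3.14, 3.14, 3.14, 3.14].

## Interface

Orientations are given as a unit quaternion [w, x, y, z].
In Python, from workcell import arm gives the robot as it stands.
- The arm moves only by the shell command python3 -m inch 'ROWS' [FORCE]. ROWS is JSON, a list of rows, each an object with "linear": the shift along the tool's x, y, z in cm, a list of three; "turn": the turn, a rotation vector about the tool's x, y, z in degrees, a list of three; "claw": the opening, from 0 (shut) to 1 (fully open). In form: [{"linear": [dx, dy, dz], "turn": [ax, ay, az], "claw": claw}, ...]. A call has exactly 5 rows; each row shifts and turns the commanded pose from where the row before left it, along the tool's axes as they then stand; what a row does not reach is not made up. A row lasts 1/8 s, in which the tool goes at most 62.5 mm and 10.7 degrees, less where a joint would pass 70% of its speed; a pose out of reach is approached as far as the arm can. A call is refused whole if a number of a shift passes 6.25 or a number of a turn 10.7, either way. A call with a gripper value outside its range is refused whole. The fingers move at their own pace and stop on an object; FORCE is the grip in N (left out, the last holds). Time passes only in rows, so rows that do not move let the fingers close, or fill a call up. It gives the time, the measured TCP pose, the force, the opening and the grip force at its end, in the units of the state.
- arm.get_state(): the state, without advancing time (a new reading comes with each control period).
- arm.camera(name): name is "scene" or "top" or "wrist"; returns the picture (480x640x3 uint8, red, green, blue); there is no depth.
- arm.calibration(name): a dict with "intrinsics" (3x3 intrinsics, pixels), "R" (3x3) and "t" (3): a world point X has camera coordinates R X + t; the wrist camera has in their place "T_tool_cam" (4x4, takes a point from camera to tool coordinates, whose origin is the TCP and whose axes are the flange's). Camera axes: x right, y down, z forward; pixel columns grow to the right and rows downward; lengths in m; the calibration is good to about 2 mm. A picture is of the moment at which its call begins: read the wrist's pose just before it. calibration takes no time and is no camera call.
- arm.finish_job(): hands the job in; it is judged then, once.
The state is a dict: "clock": time; "joint_pos": joint angles; "qd": joint speeds; "effort": joint torques, N m; "eef_pos": TCP position; "tcp_rot": TCP orientation; "force": force on the tool from outside, world axes, zero at the start; "moment": the same for the moment, N m; "grip_width": finger opening in m; "grip_force": force on a finger pad.
Only numpy, scipy, OpenCV 4.12 (cv2) and the standard library are available. Lean on these libraries where they do the work, as an engineer would, in place of code of your own. Each camera call takes 0.05 s, during which the arm holds its last target. There are 200 camera calls.

## Working session

There is one attempt and no reset: what is moved stays moved. The work goes in short steps, Python scripts to look and compute and a shell command to move; the robot and the scene stay as the last step left them, time stands still between calls to the robot, and variables do not carry over. Pictures are saved under pics/ and viewed, at most 10 in all, crops included, and the job is handed in when it is done.

```bash
mkdir -p pics; python3 - <<'E'
from workcell import arm
import cv2,numpy as np
s=arm.get_state();print(s['clock'],s['eef_pos'],s['tcp_rot'],arm.pinch_z,s['grip_width'])
for n in('top','scene'):
    cv2.imwrite(f'pics/{n}0.png',arm.camera(n)[:,:,::-1])
    c=arm.calibration(n);print(n,np.round(c['intrinsics'],1).tolist(),np.round(c['R'],3).tolist(),np.round(c['t'],3))
E
```

```text
0.0 [0.29159412 0.58005825 0.23011894] [-2.77976455e-04  2.30774733e-01  9.73006336e-01 -1.27083906e-03] 0.0187 0.08546434177708269
top [[478.0, 0.0, 316.7], [0.0, 478.0, 238.8], [0.0, 0.0, 1.0]] [[0.03, -1.0, -0.005], [-0.997, -0.029, -0.075], [0.075, 0.008, -0.997]] [-0.025  0.529  0.788]
scene [[520.2, 0.0, 322.0], [0.0, 520.2, 239.1], [0.0, 0.0, 1.0]] [[-0.266, 0.964, 0.014], [0.794, 0.227, -0.563], [-0.546, -0.138, -0.826]] [ 0.172 -0.348  1.234]
```

View pics/top0.png

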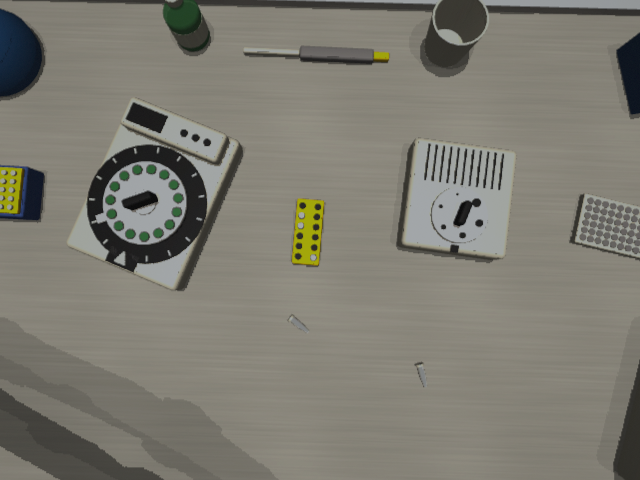

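The top view shows the reader's wheel centred near (147,203), its bar at (140,201), the tab near (98,217) and the arrowhead near (122,258). The small dial is well away at (462,213).

```bash
cat > h.py <<'E'
from workcell import arm
import cv2,numpy as np
from scipy.spatial.transform import Rotation as Ro
def ray(n,px,z):
    c=arm.calibration(n)
    d=c['R'].T@np.linalg.solve(c['intrinsics'],[px[0],px[1],1]);o=-c['R'].T@c['t']
    return o+d*(z-o[2])/d[2]
def big(m):
    n,l,s,c=cv2.connectedComponentsWithStats(m.astype(np.uint8));return l==1+np.argmax(s[1:,4])
E
python3 - <<'E'
from h import *
I=cv2.imread('pics/top0.png');H=cv2.cvtColor(I,cv2.COLOR_BGR2HSV)
roi=np.zeros(I.shape[:2],bool);roi[150:260,85:210]=1
g=cv2.inRange(H,(40,80,30),(90,255,255))*roi.astype(np.uint8)
n,l,s,c=cv2.connectedComponentsWithStats(g);c=c[1:][s[1:,4]>20];print(len(c))
e=cv2.fitEllipse(c.astype(np.float32));print(e);A=ray('top',e[0],.062);print('axis',A)
# bar: dark inside the filter ring
yy,xx=np.mgrid[:480,:640]
b=big((I.max(2)<60)&(np.hypot(xx-e[0][0],yy-e[0][1])<26))
P=np.argwhere(b)[:,::-1].astype(np.float32);r=cv2.minAreaRect(P);print('bar',r)
box=cv2.boxPoints(r);W=np.array([ray('top',p,.098) for p in box]);print('bar top ctr',W.mean(0),np.linalg.norm(W[0]-W[1]),np.linalg.norm(W[1]-W[2]))
# arrowhead
w=big((I.min(2)>170)&(xx>108)&(xx<134)&(yy>246)&(yy<268)); 
Q=np.argwhere(w)[:,::-1];tip=Q[np.argmin(np.hypot(*(Q-e[0]).T))];T=ray('top',tip,.05)
print('tip',tip,len(Q),T,np.linalg.norm((T-A)[:2]))
E0=np.arctan2(*(A-T)[[1,0]]);print('pointer yaw',np.degrees(E0))
d=W[1]-W[0] if np.linalg.norm(W[1]-W[0])>np.linalg.norm(W[1]-W[2]) else W[2]-W[1]
print('bar yaw',np.degrees(np.arctan2(d[1],d[0])))
tb=ray('top',(97,217),.06);x=A-tb;print('tab ->bar x yaw',np.degrees(np.arctan2(x[1],x[0])),np.linalg.norm(x))
cv2.imwrite('pics/c.png',cv2.resize(I[130:290,60:250],None,fx=3.5,fy=3.5,interpolation=cv2.INTER_CUBIC))
S=cv2.imread('pics/scene0.png');cv2.imwrite('pics/s.png',S)
R=Ro.from_quat(np.roll(arm.get_state()['tcp_rot'],-1)).as_matrix();print(R.round(3))
E
```

```text
15
((143.7251739501953, 202.1732940673828), (66.98039245605469, 68.90032958984375), 52.099456787109375)
axis [0.57780744 0.27063151 0.062     ]
bar ((139.45001220703125, 200.35000610351562), (12.965337753295898, 34.152591705322266), 71.56504821777344)
bar top ctr [0.57534603 0.26384514 0.098     ] 0.0522486207382362 0.020289194849870462Traceback (most recent call last):
  File "<stdin>", line 13, in <module>
  File "h.py", line 9, in big
    n,l,s,c=cv2.connectedComponentsWithStats(m.astype(np.uint8));return l==1+np.argmax(s[1:,4])
                                                                             ~~~~~~~~~^^^^^^^^^
    return _wrapfunc(a, 'argmax', axis=axis, out=out, **kwds)
    return bound(*args, **kwds)
ValueError: attempt to get argmax of an empty sequence
```

```bash
python3 - <<'E'
from h import *
I=cv2.imread('pics/top0.png');e=(143.725,202.173);A=ray('top',e,.062)
yy,xx=np.mgrid[:480,:640]
w=big((I.min(2)>120)&(xx>112)&(xx<132)&(yy>249)&(yy<266)); 
Q=np.argwhere(w)[:,::-1];tip=Q[np.argmin(np.hypot(*(Q-e).T))];T=ray('top',tip,.05)
print('tip',tip,len(Q),T,np.linalg.norm((T-A)[:2]))
d=A-T;print('pointer yaw',np.degrees(np.arctan2(d[1],d[0])))
tb=ray('top',(97,217),.06);x=A-tb;print('tab ->bar x yaw',np.degrees(np.arctan2(x[1],x[0])),np.linalg.norm(x))
W=[ray('top',p,.098) for p in cv2.boxPoints(((139.45,200.35),(12.97,34.15),71.565))]
for a,b in((0,1),(1,2)):
    d=W[b]-W[a];print('edge',np.linalg.norm(d),np.degrees(np.arctan2(d[1],d[0])))
cv2.imwrite('pics/c.png',cv2.resize(I[130:290,60:250],None,fx=3.5,fy=3.5,interpolation=cv2.INTER_CUBIC))
R=Ro.from_quat(np.roll(arm.get_state()['tcp_rot'],-1)).as_matrix();print(R.round(3))
E
```

```text
tip [124 252] 88 [0.49697484 0.30262985 0.05      ] 0.08693594400047243
pointer yaw -21.596294529379445
tab ->bar x yaw -70.86735438590405 0.07934059806963474
edge 0.052244678237357144 -69.62300501182682
edge 0.020296487982820667 -158.7182152520124
[[-0.894  0.449 -0.001]
 [ 0.449  0.893 -0.002]
 [-0.    -0.002 -1.   ]]
```

View pics/c.png

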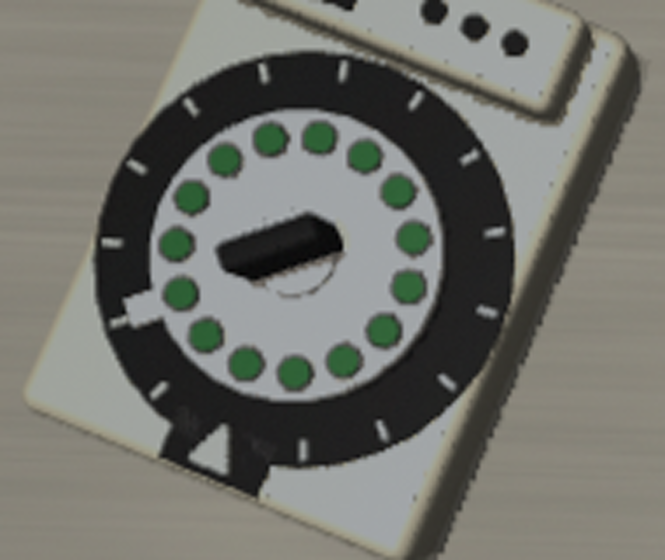

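View pics/scene0.png

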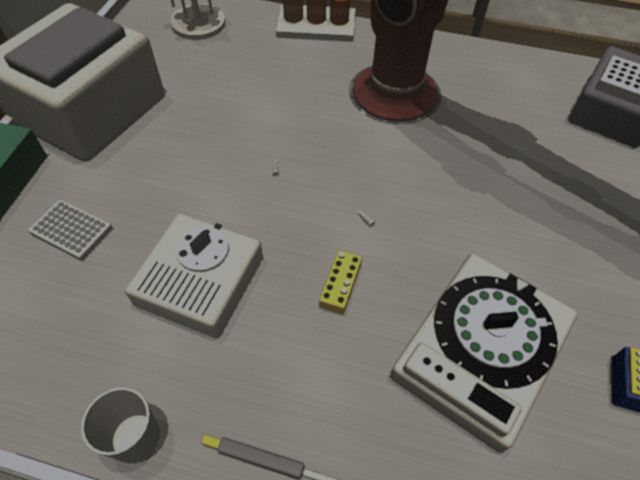

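The close-up shows the tab at the second mark clockwise from the arrowhead, so this is click 2. The arrowhead is at crop (215,450), the first mark at (158,390) and the tab and second mark at (125,315). The scene view agrees. The bar yaw is -69.6°, equal to the pointer's -21.6° less 48°, so it needs another 48° clockwise.

```bash
python3 -m inch '[{"linear":[-3.95,-1.48,0],"turn":[0,0,0],"claw":1},{"linear":[-3.95,-1.48,0],"turn":[0,0,0],"claw":1},{"linear":[-3.95,-1.48,0],"turn":[0,0,0],"claw":1},{"linear":[-3.95,-1.48,0],"turn":[0,0,0],"claw":1},{"linear":[-3.95,-1.48,0],"turn":[0,0,0],"claw":1}]' 40
python3 -m inch '[{"linear":[-3.95,-1.48,0],"turn":[0,0,0],"claw":1},{"linear":[-3.95,-1.48,0],"turn":[0,0,0],"claw":1},{"linear":[-3.95,-1.48,0],"turn":[0,0,0],"claw":1},{"linear":[-3.95,-1.48,0],"turn":[0,0,0],"claw":1},{"linear":[-3.95,-1.48,0],"turn":[0,0,0],"claw":1}]'
python3 -m inch '[{"linear":[0,0,0],"turn":[0,0,8.6],"claw":0.6},{"linear":[0,0,0],"turn":[0,0,8.6],"claw":0.6},{"linear":[0,0,0],"turn":[0,0,8.6],"claw":0.6},{"linear":[0,0,0],"turn":[0,0,8.6],"claw":0.6},{"linear":[0,0,0],"turn":[0,0,8.6],"claw":0.6}]'
python3 -m inch '[{"linear":[0,0,2],"turn":[0,0,0],"claw":0.6},{"linear":[0,0,2],"turn":[0,0,0],"claw":0.6},{"linear":[0,0,2],"turn":[0,0,0],"claw":0.6},{"linear":[0,0,0],"turn":[0,0,0],"claw":0.6},{"linear":[0,0,0],"turn":[0,0,0],"claw":0.6}]'
cat >> h.py <<'E'
def pose():
    s=arm.get_state();return s,Ro.from_quat(np.roll(s['tcp_rot'],-1)).as_matrix(),np.array(s['eef_pos'])
E
python3 - <<'E'
from h import *
s,R,p=pose();I=arm.camera('wrist')[:,:,::-1];cv2.imwrite('pics/w1.png',I)
c=arm.calibration('wrist');T=np.array(c['T_tool_cam']);print(T.round(3).tolist())
A=np.array([.5778,.2706,0]);d=R.T@(A-p);print('tool-frame shift to axis',d, 'yaw y',np.degrees(np.arctan2(R[1,1],R[0,1])),p,s['clock'],s['joint_pos'])
# wrist cam check: ring of filters
H=cv2.cvtColor(I,cv2.COLOR_BGR2HSV);g=cv2.inRange(H,(40,80,30),(90,255,255))
n,l,st,cc=cv2.connectedComponentsWithStats(g);cc=cc[1:][st[1:,4]>60];print(len(cc))
K=c['intrinsics'];W=[]
for q in cc:
    v=R@T[:3,:3]@np.linalg.solve(K,[*q,1]);o=R@T[:3,3]+p;W.append((o+v*(.062-o[2])/v[2])[:2])
W=np.array(W);s_=np.linalg.lstsq(np.c_[2*W,np.ones(len(W))],(W**2).sum(1),rcond=None)[0];print('wrist axis',s_[:2],'r',np.sqrt(s_[2]+s_[:2]@s_[:2]))
E
```

```text
clock: 0.72
eef_pos: [0.4357, 0.4246, 0.2308]
tcp_rot: [-0.0, 0.231, 0.973, -0.001]
force: [0.6, 0.0, 0.2]
grip_width: 0.0856
grip_force: 0.0
clock: 1.35
eef_pos: [0.5788, 0.2699, 0.2307]
tcp_rot: [-0.001, 0.231, 0.973, -0.0]
force: [0.1, 0.8, -0.9]
grip_width: 0.0857
grip_force: 0.0
clock: 1.98
eef_pos: [0.5779, 0.271, 0.2306]
tcp_rot: [-0.0, 0.573, 0.819, -0.001]
force: [0.5, -0.6, -0.0]
grip_width: 0.0513
grip_force: 0.0
clock: 2.6
eef_pos: [0.5787, 0.2712, 0.1718]
tcp_rot: [0.0, 0.571, 0.821, 0.0]
force: [0.2, 0.3, 0.1]
grip_width: 0.0512
grip_force: 0.0
[[0.0, -0.96, -0.28, 0.071], [1.0, 0.0, -0.001, -0.0], [0.001, -0.28, 0.96, -0.142], [0.0, 0.0, 0.0, 1.0]]
tool-frame shift to axis [-0.00027459 -0.0012253   0.17179531] yaw y 20.314889539744403 [0.57873111 0.27123694 0.17179619] 2.6 [-0.58467913  0.65988223  0.19344665  1.53634889 -0.14443372  0.9586245
  0.00673126]
17
wrist axis [0.68693459 0.2470431 ] r 0.12786315096968154
```

View pics/w1.png

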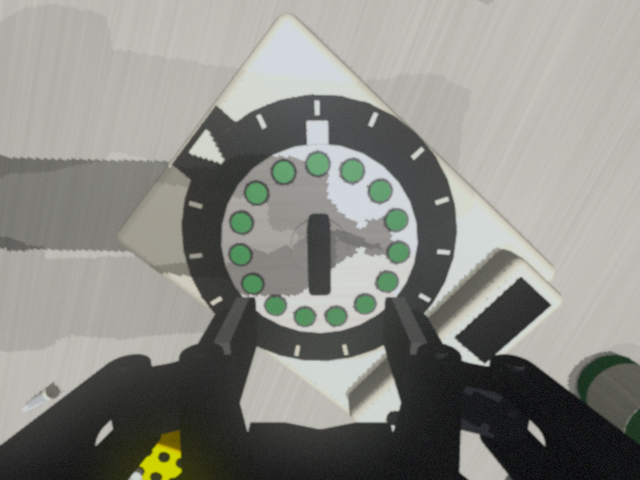

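The wrist view shows the bar vertical at column 319, midway between the fingers (235 and 405), with the tab on the second mark. The extra two green blobs are the bottle, so I discard that fit. I'll descend and grip.

```bash
python3 -m inch '[{"linear":[0,-0.1,2.5],"turn":[0,0,0],"claw":0.6},{"linear":[0,0,2.5],"turn":[0,0,0],"claw":0.6},{"linear":[0,0,2.5],"turn":[0,0,0],"claw":0.6},{"linear":[0,0,1.5],"turn":[0,0,0],"claw":0.6},{"linear":[0,0,0.9],"turn":[0,0,0],"claw":0.6}]'
python3 -m inch '[{"linear":[0,0,0],"turn":[0,0,0],"claw":0},{"linear":[0,0,0],"turn":[0,0,0],"claw":0},{"linear":[0,0,0],"turn":[0,0,0],"claw":0},{"linear":[0,0,0],"turn":[0,0,0],"claw":0},{"linear":[0,0,0],"turn":[0,0,0],"claw":0}]' 40
```

```text
clock: 3.28
eef_pos: [0.5777, 0.2709, 0.0722]
tcp_rot: [0.0, 0.571, 0.821, 0.0]
force: [-0.3, 0.5, 0.0]
grip_width: 0.0511
grip_force: 0.0
clock: 3.9
eef_pos: [0.5782, 0.2711, 0.0733]
tcp_rot: [0.001, 0.571, 0.821, 0.001]
force: [1.1, -0.2, 5.0]
grip_width: 0.0131
grip_force: 41.3
```

```bash
python3 -m inch '[{"linear":[0,0,0],"turn":[0,0,4.8],"claw":0},{"linear":[0,0,0],"turn":[0,0,4.8],"claw":0},{"linear":[0,0,0],"turn":[0,0,4.8],"claw":0},{"linear":[0,0,0],"turn":[0,0,4.8],"claw":0},{"linear":[0,0,0],"turn":[0,0,4.8],"claw":0}]'
python3 -m inch '[{"linear":[0,0,0],"turn":[0,0,4.8],"claw":0},{"linear":[0,0,0],"turn":[0,0,4.8],"claw":0},{"linear":[0,0,0],"turn":[0,0,4.8],"claw":0},{"linear":[0,0,0],"turn":[0,0,4.8],"claw":0},{"linear":[0,0,0],"turn":[0,0,4.8],"claw":0}]'
python3 -m inch '[{"linear":[0,0,0],"turn":[0,0,0],"claw":0},{"linear":[0,0,0],"turn":[0,0,0],"claw":0},{"linear":[0,0,0],"turn":[0,0,0],"claw":0},{"linear":[0,0,0],"turn":[0,0,0],"claw":0},{"linear":[0,0,0],"turn":[0,0,0],"claw":0}]'
python3 - <<'E'
from h import *
s,R,p=pose();print('yaw y',np.degrees(np.arctan2(R[1,1],R[0,1])),'want -27.6',s['moment'],s['joint_pos'])
cv2.imwrite('pics/w2.png',arm.camera('wrist')[:,:,::-1])
E
```

```text
clock: 4.53
eef_pos: [0.5791, 0.2712, 0.0734]
tcp_rot: [0.001, 0.731, 0.683, 0.002]
force: [2.4, 0.2, 4.4]
grip_width: 0.0132
grip_force: 41.2
clock: 5.15
eef_pos: [0.5801, 0.2709, 0.0734]
tcp_rot: [0.001, 0.857, 0.516, 0.003]
force: [3.7, -0.4, 2.2]
grip_width: 0.0134
grip_force: 41.1
clock: 5.78
eef_pos: [0.58, 0.2709, 0.0734]
tcp_rot: [0.001, 0.855, 0.518, 0.003]
force: [4.9, 0.9, 2.3]
grip_width: 0.0134
grip_force: 41.2
yaw y -27.61964387077318 want -27.6 [ 0.09891753 -0.95388369  0.16878527] [-0.7003028   0.80419538  0.39977757  1.62504277 -0.40400849  0.78933346
 -0.60642883]
```

View pics/w2.png

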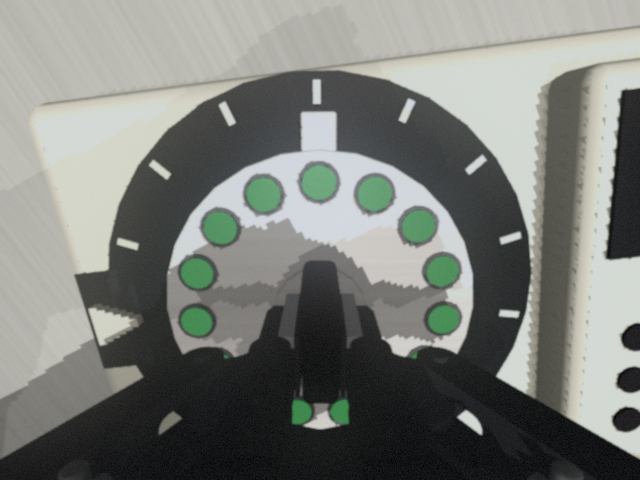

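The tab at (318,130) lines up with the mark at (317,92). Counting clockwise from the arrowhead at (120,325), the marks are (128,243), (160,170), (227,113) and then this one, the fourth. I'll release and retreat.

```bash
python3 -m inch '[{"linear":[0,0,0],"turn":[0,0,0],"claw":0.6},{"linear":[0,0,0],"turn":[0,0,0],"claw":0.6},{"linear":[0,0,0],"turn":[0,0,0],"claw":0.6},{"linear":[0,0,0],"turn":[0,0,0],"claw":0.6},{"linear":[0,0,0],"turn":[0,0,0],"claw":0.6}]'
python3 -m inch '[{"linear":[0,0,-2],"turn":[0,0,0],"claw":0.6},{"linear":[0,0,-3],"turn":[0,0,0],"claw":0.6},{"linear":[0,0,-3],"turn":[0,0,0],"claw":0.6},{"linear":[0,0,-3],"turn":[0,0,0],"claw":0.6},{"linear":[0,0,-1],"turn":[0,0,0],"claw":0.6}]'
python3 -m inch '[{"linear":[0,0,0],"turn":[0,0,0],"claw":0.6},{"linear":[0,0,0],"turn":[0,0,0],"claw":0.6},{"linear":[0,0,0],"turn":[0,0,0],"claw":0.6},{"linear":[0,0,0],"turn":[0,0,0],"claw":0.6},{"linear":[0,0,0],"turn":[0,0,0],"claw":0.6}]'
python3 - <<'E'
from h import *
cv2.imwrite('pics/w3.png',arm.camera('wrist')[:,:,::-1])
E
```

```text
clock: 6.45
eef_pos: [0.5772, 0.2707, 0.0722]
tcp_rot: [-0.0, 0.856, 0.517, -0.0]
force: [-0.4, 0.6, -0.2]
grip_width: 0.0509
grip_force: 0.0
clock: 7.08
eef_pos: [0.5784, 0.2709, 0.1944]
tcp_rot: [0.0, 0.856, 0.517, 0.002]
force: [0.3, -0.5, -0.6]
grip_width: 0.0516
grip_force: 0.0
clock: 7.7
eef_pos: [0.5773, 0.2707, 0.1919]
tcp_rot: [0.0, 0.856, 0.517, -0.0]
force: [1.2, -0.3, 0.1]
grip_width: 0.0514
grip_force: 0.0
```

View pics/w3.png

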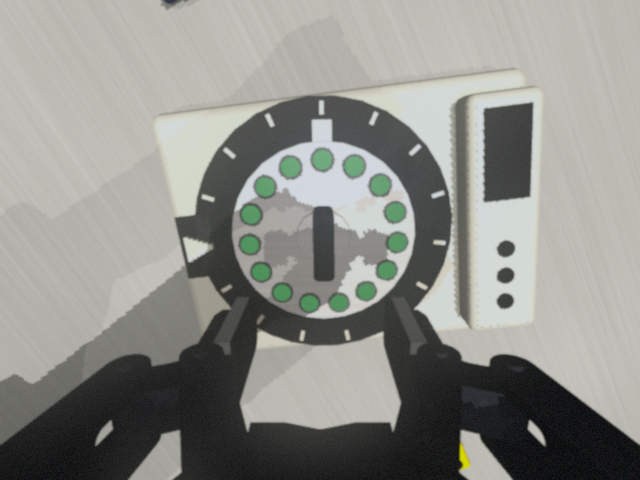

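The gripper is clear. The tab at (321,130) sits at the fourth mark (321,106) clockwise from the arrowhead at (195,248).

```bash
python3 -c "
from workcell import arm
print(arm.finish_job())"
```

```text
the job is handed in; nothing more can be done
None
```

I turned the filter wheel two clicks clockwise, from click 2 to click 4, and released it; the last picture shows the tab at the fourth mark and the gripper clear, the small dial was never approached, and the job was handed in at about 7.8 s (no verdict was returned).

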